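# Find the stamped crate and dock it for dispatch

### The arm

A 7-joint arm with a two-finger parallel gripper is mounted at the origin on a cart in front of the work surface, level with it; the furniture and walls round the work are solid. World frame = base frame: x ahead of the robot, y to its left, z up, the work surface at z = 0. Lengths are in m, angles in rad, forces in N, time in s.
With the tool pointing down it reaches from about 0.425 to 0.875 m from the base axis. Payload 4.7 kg.
Tool frame: the origin (TCP) lies midway between the tips of the shut fingers; the grasp point (between the pads) lies ctrl.grasp_offset behind it (ctrl.grasp_offset is the distance from the TCP to the grasp point, in m); z points along the fingers, y is the line along which they close (so a half turn about z gives the same grasp; the last joint's range is limited). The gripper opens to 87 mm and grips with 3 to 60 N. Pads are 19 mm wide; open, the fingers measure 117 mm over their backs; the gripper's body (75 mm by 190 mm) begins 51 mm behind the grasp point.
Start: joints at [-1.333, 0.321, -0.07, 1.45, 0.023, 1.371, -0.057], TCP at [0.144, 0.634, 0.188] pointing down, gripper open.
Joint ranges: [-2.86, 2.86], [-0.3, 2.09], [-1.38, 1.24], [0.06, 2.45], [-1.56, 4.7], [0.09, 2.05], [-2.69, 2.69]. Speed limits (rad/s): [2.57, 2.57, 3.14, 3.14, 3.14, 3.14, 3.14].

### API

Orientations are given as a rotation vector (axis times angle).
In Python, from bench import ctrl gives the robot as it stands. The module is installed in compiled form; this text tells all that it offers.
- The arm moves only by the tool jog_arm, never from a script. Its argument "moves" is one flat list of numbers, 7 for each row, row after row: the shift along the tool's x, y, z in units of 30 cm (1.0 is 30 cm), then the turn, a rotation vector about the tool's x, y, z in units of 60 degrees (1.0 is 60 degrees), then the gripper's target within -1 to 1 (fully open at 1, half-way at 0, shut at -1). In form: [x, y, z, wx, wy, wz, fingers, x, y, z, wx, wy, wz, fingers, ...]. A call has exactly 8 rows; each row is the pose to reach, as a shift and turn from the pose commanded when the call began, along the tool's axes at that moment; what a row does not reach only later rows make up. A row lasts 1/8 s, in which the tool goes at most 62.5 mm and 10.7 degrees, less where a joint would pass 70% of its speed; a pose out of reach is approached as far as the arm can. A call with a number of a shift or a turn outside -1 to 1 is refused whole. A call with a gripper value outside its range is refused whole. The fingers move at their own pace and stop on an object; "newtons" is the grip in N (left out, the last holds). Time passes only in rows, so rows that repeat a pose let the fingers close, or fill a call up. It gives the time, the measured TCP pose, the force, the opening and the grip force at its end, in the units of the state.
- ctrl.get_state(): the state, without advancing time (a new reading comes with each control period).
- ctrl.get_image(name): name is "scene" or "top" or "wrist"; returns a dict with "pixels" (420x560x3 uint8, red, green, blue), "fx", "fy", "cx", "cy" (pixels), "xyz" and "rotation" of the camera in the world; the wrist camera has in their place "tool_from_camera" (4x4, takes a point from camera to tool coordinates, whose origin is the TCP and whose axes are the flange's). Camera axes: x right, y up, looking along -z (the intrinsics and any distortion apply to the point x, -y, -z); pixel columns grow to the right and rows downward; lengths in m; the calibration is good to about 2 mm. A picture is of the moment at which its call begins: read the wrist's pose just before it. There is no depth.
- ctrl.close_job(): hands the job in; it is judged then, once.
The state is a dict: "time": time; "joint_positions": joint angles; "qd": joint speeds; "joint_torque": joint torques, N m; "position": TCP position; "tool_rot": TCP orientation; "ft_force": force on the tool from outside, world axes, zero at the start; "torque": the same for the moment, N m; "grip_width": opening from 0.0 (shut) to 1.0 (fully open); "grip_force": force on a finger pad.
Only numpy, scipy, OpenCV 4.12 (cv2) and the standard library are available. Lean on these libraries where they do the work, as an engineer would, in place of code of your own. Each camera call takes 0.05 s, during which the arm holds its last target. There are 200 camera calls.

### The job

One of the two grey parts crates has a green inspection stamp under its floor. Tip both crates over, away from you, so that each rests on its back wall with its underside facing you; then push the stamped crate, still on its back wall, between the guide rails of the dispatch dock until it is fully home and square against the rubber buffer. Only push: lift nothing off the table. Leave the unstamped crate where it came to rest and the tools and other things on the bench undisturbed.

Things in the scene. Friction and masses are not known exactly. Their poses are not given: they have to be found in the camera images.
- crate_a: One of two outwardly identical open grey plastic crates, empty, about 0.36 kg (varies): 90 mm deep (x), 140 mm wide (y), 110 mm high (z), its outer rim band 12 mm high, white card on the front wall. Origin: centre of the underside; x points to the back wall, z to the open top. At the start it is upright, front wall (-x) roughly toward the robot, yaw within 0.15 rad.
- crate_b: The other crate, alike in every measure and axis. On its back wall a crate's x points straight down and its z away from the robot; it is then 110 mm deep, 140 mm wide, 90 mm high, and its origin is 45 mm above the table.
- crate_a_heel (a point): Middle of crate_a's lower back edge, 45 mm in x from its origin. Pushed forward on the front rim, near the top, the crate tips about this edge (sliding 1 to 5 cm, least if the push follows the rim up) and topples by itself past about 45 degrees. The edge stays on the table.
- crate_b_heel (a point): Middle of crate_b's lower back edge, likewise.
- stamp (a point): Centre of the underside of the crate that bears the stamp, a green ring of 68 mm diameter with a tick in it. The other underside has only the bare moulded ring. It lies against the table until the crate is tipped.
- dispatch_dock: Low aluminium dock screwed to the bench; place and yaw vary. Origin: on the bench, middle of the front face of the black rubber buffer strip on its end stop; x points into the stop, roughly away from the robot, y along the stop. Stop 50 mm high. A crate fully home on its back wall has its origin (underside) at x = -110 mm, y = 0, its z along the dock's x.
- spanner_13: Small open-ended spanner, 30 x 175 x 6 mm, lying between the crates near the robot; leave it.
- bearing_1: Ball bearing, 52 mm diameter, 15 mm high, lying near the spanner; leave it.
- screwdriver_2: Red screwdriver, 27 x 188 x 24 mm, lying at the right; leave it.
- marker_1: Black and white marker pen, 17 x 135 x 16 mm, lying at the left; leave it.
- tape_roll_masking: Roll of masking tape, 96 mm diameter, 26 mm high, at the back right; leave it.
- dock_mouth (a point): Middle of the dock's mouth on the bench, at dock x = -62 mm. Guide rails 40 mm high, inner faces 150 mm apart, run 36 mm out from the buffer; their flared lead-ins open to about 180 mm at this mouth. A yellow tape line crosses the bench at dock x = -125 mm.
Not all that is in view belongs to the job. Leave any turquoise look-alike of the crate_b alone.

How it is judged:
On the way, in this order (a step that is already met when the one before it is completed fails the run):
1. one of the crates has been tipped onto its back wall (angle between any of crate_a, crate_b's own x axis and vertical above 2.95 rad), for 0.2 s.
2. both crates rest on their back walls, undersides in sight (angle between each of crate_a, crate_b's own x axis and vertical above 2.95 rad), for 0.3 s.
At the end, for the whole second after the job is handed in: The stamped crate (crate_a) rests on its back wall in the dock, its underside 110 mm (6 mm either way) in front of the buffer, centred within 12 mm and square within 0.08 rad; the other crate rests on its back wall with its heel within 120 mm of where it stood; both are still (all of step 2 and x of crate_a in the frame of dispatch_dock between -0.116 and -0.104 m and y of crate_a in the frame of dispatch_dock between -0.012 and 0.012 m and angle between the z axis of crate_a and the x axis of dispatch_dock, either way round below 0.08 rad and distance of crate_b_heel from where it was at the start of the episode below 0.12 m and linear speed of each of crate_a, crate_b below 0.02 m/s); the robot touches nothing.
It fails at once if a crate's lower back edge is lifted more than 30 mm off the table (height (world z) of any of crate_a_heel, crate_b_heel above 0.03 m).
It fails at once if one of the other things on the bench is moved more than 30 mm (distance of any of spanner_13, bearing_1, screwdriver_2, marker_1, tape_roll_masking from where it was at the start of the episode above 0.03 m).
It also fails if it takes over 67 s, if anything falls off the work surface, if the arm or the gripper's body presses on something with over 40 N, if the wrist force passes 120 N, or if a joint passes its speed limit or range.

## Working session

There is one attempt and no reset: what is moved stays moved. The work goes in short steps, Python scripts to look and compute and a tool call to move; the robot and the scene stay as the last step left them, time stands still between calls to the robot, and variables do not carry over. Pictures are saved under pics/ and viewed, at most 12 in all, crops included, and the job is handed in when it is done.

Besides the shell and the picture viewer there is one more tool, called as name(argument=value, ...) on one line, values as JSON. jog_arm: Moves the arm, as the interface text tells. Its arguments: {"type":"object","properties":{"moves":{"type":"array"},"newtons":{"type":"number"}},"required":["moves"]}

```bash
mkdir -p pics; cat > h.py <<'E'
import numpy as np, cv2, pickle
from bench import ctrl
from scipy.spatial.transform import Rotation as R
def snap(name,fn=None):
    im=ctrl.get_image(name)
    if fn: cv2.imwrite('pics/'+fn,cv2.cvtColor(im['pixels'],cv2.COLOR_RGB2BGR)); pickle.dump(im,open('pics/'+fn+'.pkl','wb'))
    return im
def load(fn): return pickle.load(open('pics/'+fn+'.pkl','rb'))
def rot(im):
    r=np.array(im['rotation'],float)
    return r if r.shape==(3,3) else R.from_rotvec(r).as_matrix()
def ray(im,u,v,z=0.):
    d=rot(im)@np.array([(u-im['cx'])/im['fx'],-(v-im['cy'])/im['fy'],-1.])
    o=np.array(im['xyz']); return o+d*(z-o[2])/d[2]
def proj(im,p):
    c=rot(im).T@(np.array(p)-im['xyz']); return np.array([im['cx']+im['fx']*c[0]/-c[2],im['cy']-im['fy']*c[1]/-c[2]])
def tool(target):  # world shift -> tool units
    s=ctrl.get_state(); return R.from_rotvec(s['tool_rot']).inv().apply(np.array(target)-s['position'])/.3
E
python3 - <<'E'
from h import *
for n in('scene','top'):
    im=snap(n,n+'0.png'); print({k:v for k,v in im.items() if k!='pixels'})
s=ctrl.get_state(); print(s, R.from_rotvec(s['tool_rot']).as_matrix().round(3), ctrl.grasp_offset)
E
```

```text
{'fx': 472.7111062327077, 'fy': 472.7111062327077, 'cx': 277.535900427129, 'cy': 217.341733474911, 'xyz': array([-0.79819047,  0.85630777,  1.00358182]), 'rotation': array([ 0.61347742, -1.07735098, -1.91959059])}
{'fx': 453.0080338683077, 'fy': 453.0080338683077, 'cx': 273.3697011751782, 'cy': 211.19055695785576, 'xyz': array([ 0.41833719, -0.01484493,  1.5288046 ]), 'rotation': array([ 0.07611383, -0.06238771, -1.58339236])}
{'time': 0.1, 'joint_positions': array([-1.33289268,  0.32175098, -0.07009624,  1.45155217,  0.02262829,
        1.3708239 , -0.05693534]), 'qd': array([-2.35393164e-04,  4.24280316e-04, -3.08912154e-04, -3.43256918e-03,
        2.99192381e-05, -8.43368810e-04,  1.03590787e-03]), 'joint_torque': array([ 6.99880525e-05, -4.92564654e+01, -4.05493928e-01, -3.13403320e+01,
       -6.41384278e-02,  3.93498782e-02,  7.66445578e-05]), 'position': array([0.14419039, 0.63322572, 0.1867701 ]), 'tool_rot': array([-3.50793849e-01, -3.12186782e+00,  2.74214100e-03]), 'ft_force': array([ 0.51373963,  0.03103846, -0.04229502]), 'torque': array([ 0.02476789, -0.03719727, -0.02957886]), 'grip_force': 0.0, 'grip_width': 1.0004102438859033} [[-0.975  0.222 -0.   ]
 [ 0.222  0.975 -0.002]
 [-0.    -0.002 -1.   ]] 0.0187
```

View pics/scene0.png

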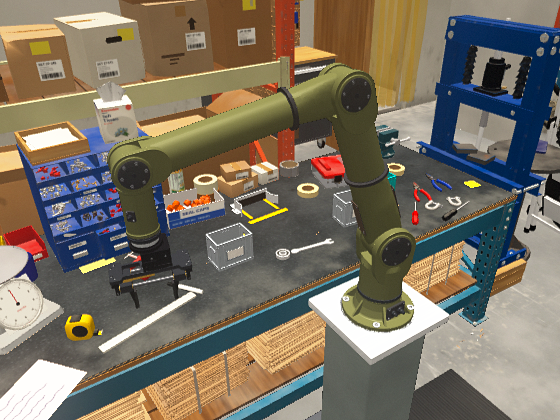

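View pics/top0.png

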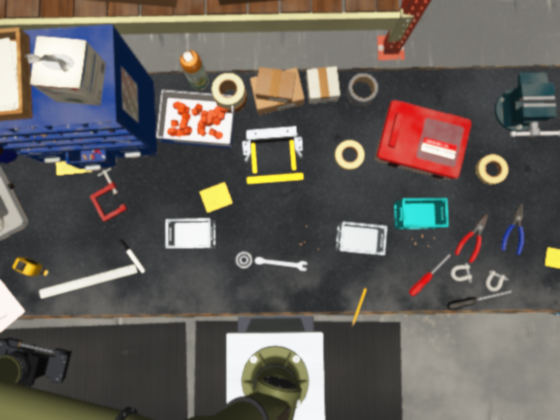

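The scene shows the left crate at (230,247) and the right one at (345,205), partly behind the arm. In the top view the grey crates are at (190,233) and (362,238), the turquoise look-alike is at (421,213) and the dock is at (273,155), with its yellow line at (275,179). I'll enlarge the top view to get corners.

```bash
python3 - <<'E'
from h import *
im=load('top0.png'); a=cv2.cvtColor(im['pixels'],cv2.COLOR_RGB2BGR)
c=cv2.resize(a[115:275,155:455],None,fx=2.66,fy=2.66,interpolation=cv2.INTER_CUBIC); cv2.imwrite('pics/crop0.png',c)
g=cv2.cvtColor(a,cv2.COLOR_BGR2HSV)
def blob(m,x0,x1,y0,y1):
    k=np.zeros(m.shape,np.uint8);k[y0:y1,x0:x1]=m[y0:y1,x0:x1]
    k=cv2.morphologyEx(k*255,cv2.MORPH_CLOSE,np.ones((5,5)))
    cs=max(cv2.findContours(k,0,1)[0],key=cv2.contourArea); return cv2.minAreaRect(cs)
light=(g[...,2]>140)&(g[...,1]<50)
for n,b in(('L',(155,225,205,260)),('R',(325,392,205,270))):
    r=blob(light,*b); p=cv2.boxPoints(r); w=np.array([ray(im,*q,.11)[:2] for q in p])
    print(n,r,w.round(3).tolist(),w.mean(0).round(3), [np.linalg.norm(w[i]-w[i-1]).round(3) for i in range(4)])
r=blob((g[...,1]>150)&(abs(g[...,0].astype(int)-28)<6),235,315,168,190)
w=np.array([ray(im,*q,0)[:2] for q in cv2.boxPoints(r)]); print('line',r,w.round(3).tolist())
E
```

```text
L ((190.0, 233.0), (30.0, 50.0), 90.0) [[0.527, 0.338], [0.525, 0.18], [0.431, 0.181], [0.433, 0.337]] [0.479 0.259] [np.float64(0.094), np.float64(0.158), np.float64(0.094), np.float64(0.157)]
R ((361.0205078125, 237.77459716796875), (49.794654846191406, 29.967330932617188), 5.19442892074585) [[0.418, -0.193], [0.511, -0.204], [0.495, -0.359], [0.402, -0.347]] [ 0.457 -0.276] [np.float64(0.155), np.float64(0.094), np.float64(0.155), np.float64(0.094)]
line ((274.5, 175.5), (15.0, 57.0), 90.0) [[0.703, 0.089], [0.7, -0.106], [0.648, -0.105], [0.651, 0.09]]
```

View pics/crop0.png

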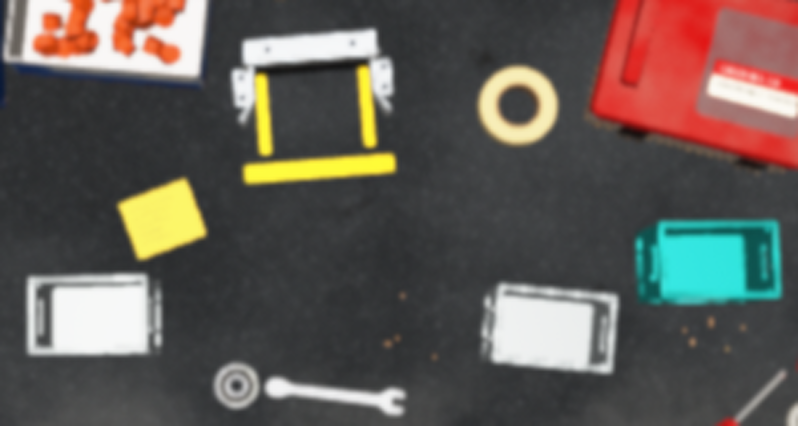

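The crop shows the left rim corners at (27,277),(148,274),(149,354),(28,356) and the right ones at (497,285),(618,294),(612,373),(492,362). The yellow line runs from (245,175) to (396,163), and the stop plate's back edge from (243,40) to (376,30). The turquoise look-alike at (708,262) isn't part of the job.

```bash
cat >> h.py <<'E'
def crop(u,v): return 155+(u+.5)/2.66-.5,115+(v+.5)/2.66-.5
E
python3 - <<'E'
from h import *
im=load('top0.png')
P=lambda l,z: np.array([ray(im,*crop(*q),z)[:2] for q in l])
for n,l in(('L',[(27,277),(148,274),(149,354),(28,356)]),('R',[(497,285),(618,294),(612,373),(492,362)]),('T',[(640,228),(780,222),(780,298),(640,303)])):
    w=P(l,.11); y=(w[0]+w[3]-w[1]-w[2])/2; print(n,w.round(3).tolist(),'c',w.mean(0).round(3),'yaw',np.arctan2(-y[0],y[1]).round(3),'size',np.linalg.norm(w-np.roll(w,1,0),axis=1).round(3))
w=P([(245,175),(396,163)],0); d=w[0]-w[1]; yaw=np.arctan2(-d[0],d[1]); print('line',w.round(3).tolist(),w.mean(0),yaw)
x=np.array([np.cos(yaw),np.sin(yaw)]); b=w.mean(0)+.125*x; print('dock o',b)
for z,l in ((.05,[(243,40),(376,30),(245,66),(378,56)]),(0,[(263,75),(266,155),(364,68),(370,147)])):
    q=P(l,z)-b; print(np.c_[q@x,q@[-x[1],x[0]]].round(3).tolist())
print('spanner etc',P([(236,386),(277,388),(405,402)],0).round(3).tolist())
print(P([(540,105),(410,105),(205,235),(120,205)],0).round(3).tolist())
E
```

```text
L [[0.524, 0.339], [0.526, 0.195], [0.432, 0.194], [0.431, 0.337]] c [0.478 0.266] yaw 0.007 size [0.093 0.143 0.094 0.142]
R [[0.507, -0.216], [0.495, -0.358], [0.402, -0.348], [0.417, -0.208]] c [ 0.455 -0.283] yaw -0.096 size [0.091 0.142 0.093 0.141]
T [[0.572, -0.387], [0.577, -0.552], [0.487, -0.548], [0.484, -0.384]] c [ 0.53  -0.468] yaw 0.025 size [0.089 0.165 0.09  0.164]
line [[0.66, 0.087], [0.672, -0.107]] [ 0.6660855 -0.0100505] 0.0653058843615875
dock o [ 0.79081904 -0.00189306]
[[0.037, 0.084], [0.037, -0.083], [0.004, 0.084], [0.003, -0.083]]
[[0.003, 0.064], [-0.101, 0.068], [0.002, -0.066], [-0.102, -0.066]]
spanner etc [[0.391, 0.1], [0.388, 0.049], [0.368, -0.112]]
[[0.745, -0.293], [0.748, -0.126], [0.583, 0.139], [0.623, 0.247]]
```

jog_arm(moves=[-0.13,-0.12,0,0,0,-0.05,1,-0.26,-0.25,0,0,0,-0.1,1,-0.39,-0.375,0,0,0,-0.15,1,-0.52,-0.5,0,0,0,-0.2,1,-0.65,-0.625,0,0,0,-0.214,1,-0.78,-0.75,0,0,0,-0.214,1,-0.9,-0.87,0,0,0,-0.214,1,-0.9,-0.87,0,0,0,-0.214,1])

```text
time: 1.1
position: [0.3521, 0.3154, 0.1877]
tool_rot: [0.012, 3.141, -0.001]
ft_force: [0.7, 0.7, -0.2]
grip_width: 1.0
grip_force: 0.0
```

```bash
python3 - <<'E'
from h import *
s=ctrl.get_state(); print(s['time'],s['position'],R.from_rotvec(s['tool_rot']).as_matrix().round(3),tool([.39,.266,.085]).round(3))
E
```

```text
1.1 [0.35214004 0.31539194 0.18771443] [[-1.     0.008  0.   ]
 [ 0.008  1.    -0.001]
 [-0.    -0.001 -1.   ]] [-0.127 -0.163  0.343]
```

jog_arm(moves=[-0.06,-0.1,0.05,0,0,0,1,-0.12,-0.163,0.12,0,0,0,1,-0.12,-0.163,0.24,0,0,0,1,-0.12,-0.163,0.34,0,0,0,1,-0.12,-0.163,0.34,0,0,0,1,-0.16,-0.163,0.34,0,0,0,1,-0.2,-0.163,0.34,0,0,0,1,-0.22,-0.163,0.34,0,0,0,1])

```text
time: 2.1
position: [0.4176, 0.2709, 0.0868]
tool_rot: [0.001, 3.14, 0.002]
ft_force: [0.3, 0.6, -0.6]
grip_width: 1.0
grip_force: 0.0
```

jog_arm(moves=[-0.04,0,-0.02,0,0,0,1,-0.08,0,-0.045,0,0,0,1,-0.12,0,-0.065,0,0,0,1,-0.16,0,-0.08,0,0,0,1,-0.2,0,-0.09,0,0,0,1,-0.24,0,-0.1,0,0,0,1,-0.28,0,-0.11,0,0,0,1,-0.32,0,-0.115,0,0,0,1])

```text
time: 3.1
position: [0.5125, 0.2706, 0.1204]
tool_rot: [-0.001, 3.141, 0.0]
ft_force: [0.3, 0.5, 0.6]
grip_width: 1.001
grip_force: 0.0
```

```bash
python3 - <<'E'
from h import *
im=snap('scene','s1.png'); snap('top','t1.png')
a=cv2.imread('pics/s1.png')[180:300,150:330]; cv2.imwrite('pics/s1c.png',cv2.resize(a,None,fx=4,fy=4,interpolation=cv2.INTER_CUBIC))
E
```

```text
(no output)
```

View pics/s1c.png

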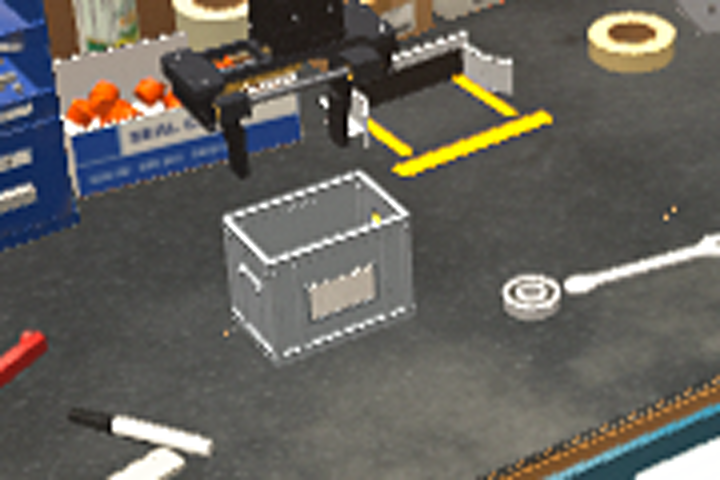

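The crate is still upright and the fingers appear to be above and beyond it, so they may have passed over. I'll check the crate's position from this view: bottom front corners at crop (278,358) and (410,310), rim corners at (224,216), (268,263), (408,215) and (360,173).

```bash
python3 - <<'E'
from h import *
im=load('s1.png'); s=ctrl.get_state(); print(s['position'])
c=lambda u,v:(150+(u+.5)/4-.5,180+(v+.5)/4-.5)
for q in[(278,358),(410,310)]: print(ray(im,*c(*q),0).round(3))
for q in[(224,216),(268,263),(408,215),(360,173)]: print(ray(im,*c(*q),.11).round(3))
for y in(.31,.23): print('tip',(proj(im,[s['position'][0],.2706+y-.27,.12])-[150,180])*4)
print('bearing',ray(im,*c(530,300),.015).round(3))
t=load('top0.png'); 
for n in('top','scene'):
  i=load(n+'0.png'); print(n,[proj(i,p).round(1).tolist() for p in([.144,.634,.188],[0,0,.0],[.391,.1,.01])])
E
python3 -c "
import cv2;a=cv2.imread('pics/t1.png')[115:275,155:455];cv2.imwrite('pics/t1c.png',cv2.resize(a,None,fx=2.66,fy=2.66,interpolation=2))"
```

```text
[0.51314723 0.27013846 0.12035159]
[0.445 0.33  0.   ]
[0.443 0.198 0.   ]
[0.52  0.336 0.11 ]
[0.432 0.336 0.11 ]
[0.431 0.201 0.11 ]
[0.517 0.202 0.11 ]
tip [251.15096326 199.71007067]
tip [332.11853849 172.96817785]
bearing [0.378 0.11  0.015]
top [[55.7, 348.9], [274.9, 379.2], [243.3, 259.8]]
scene [[158.7, 309.7], [377.0, 305.3], [282.5, 253.1]]
```

View pics/t1c.png

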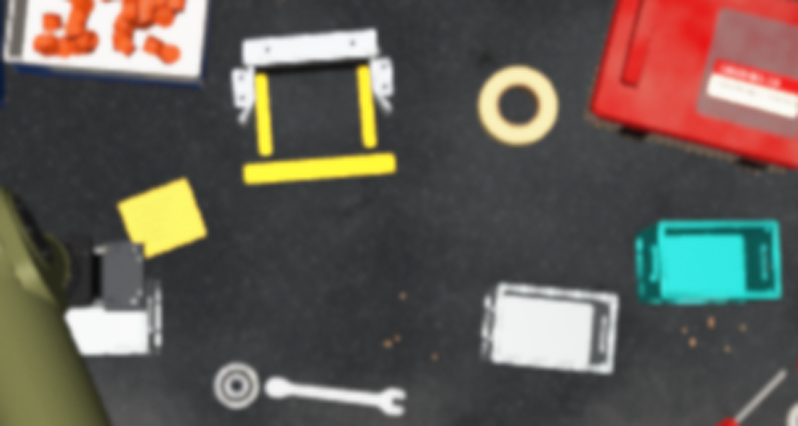

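The crate hasn't moved (front rim x=0.432). The open fingertips sit about 18 mm behind the TCP, so they slid over the rim. I'll go back and come in lower.

jog_arm(moves=[0,0,-0.12,0,0,0,1,0.15,0,-0.12,0,0,0,1,0.3,0,-0.12,0,0,0,1,0.38,0,-0.1,0,0,0,1,0.38,0,0.05,0,0,0,1,0.38,0,0.2,0,0,0,1,0.34,0,0.2,0,0,0,1,0.3,0,0.2,0,0,0,1])

```text
time: 4.2
position: [0.4236, 0.2712, 0.0619]
tool_rot: [-0.0, 3.14, 0.002]
ft_force: [-0.1, -0.7, 0.3]
grip_width: 0.999
grip_force: 0.0
```

jog_arm(moves=[-0.03,0,0,0,0,0,1,-0.06,0,-0.02,0,0,0,1,-0.1,0,-0.045,0,0,0,1,-0.14,0,-0.065,0,0,0,1,-0.18,0,-0.08,0,0,0,1,-0.22,0,-0.09,0,0,0,1,-0.26,0,-0.1,0,0,0,1,-0.3,0,-0.105,0,0,0,1])

```text
time: 5.2
position: [0.5142, 0.2701, 0.0932]
tool_rot: [0.0, 3.138, 0.0]
ft_force: [-1.4, -1.3, 5.6]
grip_width: 0.999
grip_force: 3.0
```

```bash
python3 - <<'E'
from h import *
im=snap('scene','s2.png')
a=cv2.imread('pics/s2.png')[180:300,150:330]; cv2.imwrite('pics/s2c.png',cv2.resize(a,None,fx=4,fy=4,interpolation=cv2.INTER_CUBIC))
print(ctrl.get_state()['ft_force'])
E
```

```text
[ 1.92256165 -0.36151303  0.61005592]
```

View pics/s2c.png

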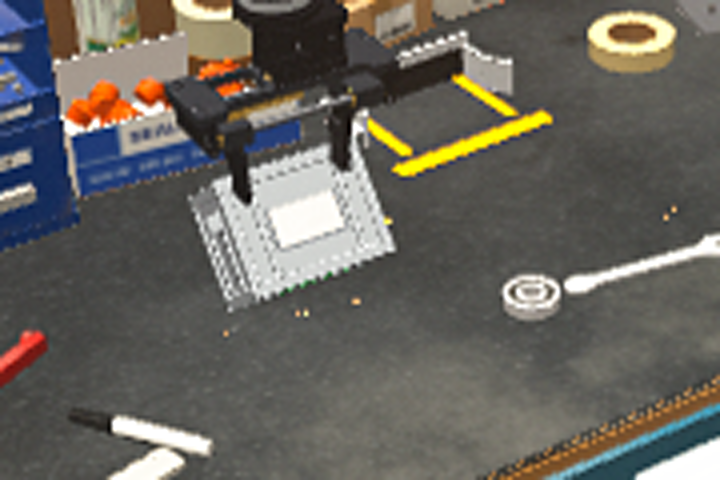

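The left crate is tilted about 50° with the fingers on its front wall, and a trace of green shows under its edge at (305,287). I'll keep pushing.

jog_arm(moves=[-0.04,0,0,0,0,0,1,-0.08,0,0,0,0,0,1,-0.12,0,0,0,0,0,1,-0.15,0,0,0,0,0,1,-0.15,0,-0.05,0,0,0,1,-0.15,0,-0.15,0,0,0,1,0,0,-0.25,0,0,0,1,0.15,0,-0.3,0,0,0,1])

```text
time: 6.25
position: [0.4665, 0.271, 0.1846]
tool_rot: [0.0, 3.139, 0.003]
ft_force: [-0.8, 0.7, 0.0]
grip_width: 0.998
grip_force: 0.0
```

```bash
python3 - <<'E'
from h import *
im=snap('scene','s3.png'); snap('top','t3.png')
a=cv2.imread('pics/s3.png')[180:300,150:330]; a=cv2.resize(a,None,fx=3,fy=3,interpolation=cv2.INTER_CUBIC)
b=cv2.imread('pics/t3.png')[135:260,155:255]; b=cv2.resize(b,(252,315),interpolation=cv2.INTER_CUBIC); o=np.zeros((360,800,3),np.uint8);o[:,:540]=a;o[:315,545:797]=b
cv2.imwrite('pics/s3c.png',o)
E
```

```text
(no output)
```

View pics/s3c.png

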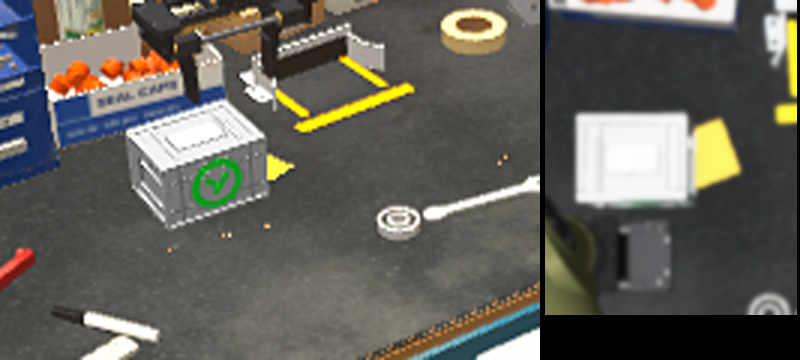

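The left crate is on its back wall with the green ring and tick in view at crop (217,185), so it is the stamped one. Next is the right crate.

jog_arm(moves=[0,-0.13,0,0,0,0.02,1,0,-0.27,0,0,0,0.04,1,0,-0.41,0,0,0,0.06,1,0,-0.55,0,0,0,0.08,1,0,-0.69,0,0,0,0.092,1,0,-0.83,0,0,0,0.092,1,0,-0.95,0,0,0,0.092,1,0,-1,0,0,0,0.092,1])

```text
time: 7.35
position: [0.467, -0.0318, 0.1824]
tool_rot: [0.156, 3.137, 0.001]
ft_force: [0.4, 0.6, -0.3]
grip_width: 1.001
grip_force: 0.0
```

```bash
python3 - <<'E'
from h import *
s=ctrl.get_state(); print(s['time'],s['position'],R.from_rotvec(s['tool_rot']).as_matrix().round(3),tool([.38,-.275,.185]).round(3),tool([.38,-.275,.06]).round(3))
E
```

```text
7.35 [ 0.46702094 -0.03180693  0.18243748] [[-0.995  0.099  0.001]
 [ 0.099  0.995  0.   ]
 [-0.001  0.001 -1.   ]] [ 0.208 -0.835 -0.009] [ 0.208 -0.836  0.407]
```

jog_arm(moves=[0,-0.17,0,0,0,0,1,0,-0.36,0,0,0,0,1,0.05,-0.55,0,0,0,0,1,0.13,-0.7,0,0,0,0,1,0.208,-0.835,0,0,0,0,1,0.208,-0.835,0.15,0,0,0,1,0.208,-0.835,0.3,0,0,0,1,0.208,-0.835,0.405,0,0,0,1])

```text
time: 8.35
position: [0.3808, -0.2717, 0.0588]
tool_rot: [-0.149, -3.138, -0.001]
ft_force: [0.3, 0.5, 0.2]
grip_width: 1.001
grip_force: 0.0
```

```bash
python3 - <<'E'
from h import *
s=ctrl.get_state(); print(s['time'],s['position'],R.from_rotvec(s['tool_rot']).as_matrix().round(3),s['joint_positions'].round(2))
E
```

```text
8.35 [ 0.38081602 -0.27172884  0.05882926] [[-0.995  0.095 -0.   ]
 [ 0.095  0.995  0.001]
 [ 0.     0.001 -1.   ]] [-0.35  0.04  0.94  2.07 -0.03  1.05  2.08]
```

jog_arm(moves=[-0.05,0,0,0,0,0,1,-0.09,0,-0.005,0,0,0,1,-0.13,0,-0.025,0,0,0,1,-0.17,0,-0.05,0,0,0,1,-0.21,0,-0.07,0,0,0,1,-0.25,0,-0.085,0,0,0,1,-0.29,0,-0.095,0,0,0,1,-0.33,0,-0.105,0,0,0,1])

```text
time: 9.35
position: [0.4803, -0.2826, 0.0921]
tool_rot: [0.151, 3.137, -0.001]
ft_force: [-1.0, 0.9, 0.6]
grip_width: 0.996
grip_force: 0.4
```

jog_arm(moves=[-0.04,0,-0.005,0,0,0,1,-0.08,0,-0.005,0,0,0,1,-0.12,0,-0.005,0,0,0,1,-0.16,0,-0.005,0,0,0,1,-0.18,0,-0.03,0,0,0,1,-0.18,0,-0.15,0,0,0,1,-0.05,0,-0.25,0,0,0,1,0.1,0,-0.35,0,0,0,1])

```text
time: 10.35
position: [0.4487, -0.28, 0.1981]
tool_rot: [-0.151, -3.137, 0.002]
ft_force: [0.3, 0.8, 1.4]
grip_width: 1.001
grip_force: 0.0
```

```bash
python3 - <<'E'
from h import *
s=ctrl.get_state(); print(s['time'],s['position'])
im=snap('scene','s4.png'); im=snap('top','t4.png')
a=cv2.imread('pics/s4.png')[150:290,180:420]; a=cv2.resize(a,(480,280),interpolation=cv2.INTER_CUBIC)
b=cv2.imread('pics/t4.png')[135:265,155:455]; b=cv2.resize(b,(798,319),interpolation=cv2.INTER_LINEAR); b=cv2.resize(cv2.imread('pics/t4.png')[145:265,155:455],(798,319),interpolation=cv2.INTER_CUBIC)
o=np.zeros((600,798,3),np.uint8);o[:280,:480]=a;o[281:600]=b
cv2.imwrite('pics/s4c.png',o)
E
```

```text
10.35 [ 0.44874117 -0.27998106  0.1980696 ]
```

View pics/s4c.png

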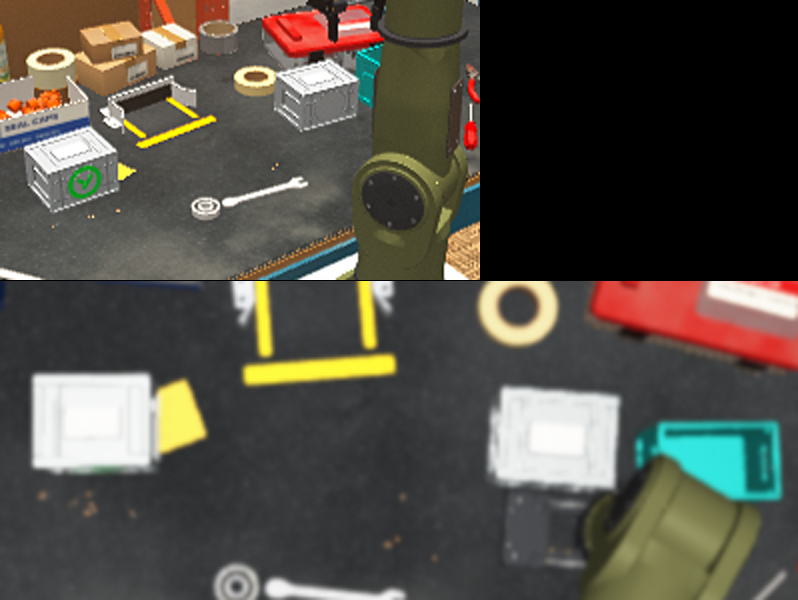

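Both crates now lie on their back walls. The right one's underside at (315,100) is bare. In the top crop, A's top face corners are at (33,374), (150,373), (153,468), (33,468), and B's are at (503,388), (619,395), (615,487), (497,482).

jog_arm(moves=[-0.01,0.13,0,0,0,0,1,-0.02,0.26,0,0,0,0,1,-0.03,0.4,0,0,0,0,1,-0.04,0.54,0,0,0,0,1,-0.05,0.68,0,0,0,0,1,-0.06,0.82,0,0,0,0,0.5,-0.07,0.95,0,0,0,0,0,-0.07,1,0,0,0,0,0])

```text
time: 11.45
position: [0.4992, 0.0198, 0.1964]
tool_rot: [-0.145, -3.138, 0.0]
ft_force: [0.6, -0.5, -1.1]
grip_width: 0.748
grip_force: 0.0
```

```bash
python3 - <<'E'
from h import *
im=load('t4.png')
c=lambda u,v:(155+(u+.5)/2.66-.5,145+(v-281+.5)/2.66-.5)
P=lambda l,z: np.array([ray(im,*c(*q),z)[:2] for q in l])
yaw=.065;D=np.array([.7908,-.0019]);X=np.array([np.cos(yaw),np.sin(yaw)]);Y=np.array([-X[1],X[0]])
for n,l in(('A',[(33,374),(150,373),(153,468),(33,468)]),('B',[(503,388),(619,395),(615,487),(497,482)])):
    w=P(l,.09); y=(w[0]+w[3]-w[1]-w[2])/2; print(n,w.round(3).tolist(),'c',w.mean(0).round(3),'yaw',np.arctan2(-y[0],y[1]).round(3),'size',np.linalg.norm(w-np.roll(w,1,0),axis=1).round(3)); q=w.mean(0)-D; print('dock',q@X,q@Y)
s=ctrl.get_state(); print(s['time'],s['position'],R.from_rotvec(s['tool_rot']).as_matrix().round(3),s['joint_positions'].round(2))
i=load('s3.png'); print('cab',ray(i,105,262),ray(i,165,250),ray(i,60,270))
E
```

```text
A [[0.652, 0.337], [0.651, 0.196], [0.536, 0.192], [0.538, 0.336]] c [0.594 0.265] yaw -0.01 size [0.114 0.142 0.115 0.144]
dock -0.17874336093474547 0.2794312279321943
B [[0.627, -0.23], [0.616, -0.369], [0.505, -0.36], [0.513, -0.219]] c [ 0.565 -0.294] yaw -0.066 size [0.114 0.139 0.111 0.141]
dock -0.24392418134359553 -0.2771772391125194
11.45 [0.49920946 0.01977201 0.19644514] [[-0.996  0.092 -0.001]
 [ 0.092  0.996 -0.   ]
 [ 0.001 -0.    -1.   ]] [-0.72 -0.03  0.63  1.82  0.02  1.34  1.38]
cab [0.7128927 0.6557881 0.       ] [0.66400525 0.44668564 0.        ] [0.75364407 0.80250023 0.        ]
```

jog_arm(moves=[-0.02,0.13,0,0,0,0.09,0,-0.04,0.26,0,0,0,0.18,0,-0.06,0.39,0,0,0,0.27,0,-0.08,0.52,0,0,0,0.36,0,-0.1,0.65,0,0,0,0.45,0,-0.12,0.78,0,0,0,0.54,0,-0.14,0.9,0,0,0,0.62,0,-0.15,1,0,0,0,0.7,0])

```text
time: 12.45
position: [0.5734, 0.3116, 0.1964]
tool_rot: [1.27, 2.873, -0.001]
ft_force: [0.5, -0.0, 0.3]
grip_width: 0.496
grip_force: 0.0
```

```bash
cat >> h.py <<'E'
yaw=.065;D=np.array([.7908,-.0019]);X=np.array([np.cos(yaw),np.sin(yaw)]);Y=np.array([-X[1],X[0]])
def dw(x,y,z): return np.r_[D+x*X+y*Y,z]
def rep(*t):
    s=ctrl.get_state(); m=R.from_rotvec(s['tool_rot']).as_matrix(); q=s['position'][:2]-D
    print(s['time'],s['position'].round(4),'dock',(q@X).round(4),(q@Y).round(4),'angY',np.arctan2(m[1,1],m[0,1]).round(4),s['joint_positions'].round(2),s['ft_force'].round(1),s['grip_width'])
    for p in t: print(np.round(p,3),tool(p).round(3))
E
python3 - <<'E'
from h import *
rep(dw(-.184,.385,.196),dw(-.184,.385,.04))
i=load('s1.png')
for q in[(168.6,235),(169,228),(150,243)]: print(ray(i,*q))
E
```

```text
12.45 [0.5734 0.3116 0.1964] dock -0.1965 0.327 angY 0.738 [-0.93  0.35  0.51  1.45 -0.17  1.39  0.32] [ 0.5 -0.   0.3] 0.4959296027095171
[0.582 0.37  0.196] [0.125 0.153 0.001]
[0.582 0.37  0.04 ] [0.126 0.154 0.521]
[0.75473314 0.39732411 0.        ]
[0.80315524 0.37685549 0.        ]
[0.74107546 0.47766159 0.        ]
```

jog_arm(moves=[0.06,0.07,0,0,0,0.15,0,0.125,0.153,0,0,0,0.3,0,0.125,0.153,0,0,0,0.45,0,0.125,0.153,0.1,0,0,0.6,0,0.125,0.153,0.2,0,0,0.643,0,0.125,0.153,0.35,0,0,0.643,0,0.125,0.153,0.5,0,0,0.643,0,0.125,0.153,0.52,0,0,0.643,0])

```text
time: 13.45
position: [0.5791, 0.3675, 0.0369]
tool_rot: [-2.145, -2.294, 0.012]
ft_force: [0.9, 0.0, -0.1]
grip_width: 0.501
grip_force: 0.0
```

```bash
python3 - <<'E'
from h import *
rep(dw(-.18,.2,.04),dw(-.18,.08,.04))
E
```

```text
13.45 [0.5791 0.3675 0.0369] dock -0.1873 0.3824 angY 0.0671 [-1.01  0.55  0.56  1.53 -0.31  1.16 -0.32] [ 0.9  0.  -0.1] 0.500711714234093
[0.598 0.186 0.04 ] [-0.608  0.023 -0.008]
[0.606 0.066 0.04 ] [-1.008  0.022 -0.006]
```

jog_arm(moves=[-0.06,0.02,0,0,0,0,0,-0.12,0.02,0,0,0,0,0,-0.19,0.02,0,0,0,0,0,-0.26,0.02,0,0,0,0,0,-0.34,0.02,0,0,0,0,0,-0.42,0.02,0,0,0,0,0,-0.49,0.02,0,0,0,0,0,-0.54,0.02,0,0,0,0,0])

```text
time: 14.45
position: [0.5981, 0.2069, 0.0407]
tool_rot: [-2.146, -2.295, 0.0]
ft_force: [-0.6, 3.9, 2.4]
grip_width: 0.501
grip_force: 1.6
```

```bash
cat >> h.py <<'E'
def crateA(im,box):
    """top face (z=.09) of the crate: light pixels in box -> corners"""
    g=cv2.cvtColor(im['pixels'],cv2.COLOR_RGB2HSV); x0,x1,y0,y1=box
    k=np.zeros(g.shape[:2],np.uint8); k[y0:y1,x0:x1]=((g[...,2]>130)&(g[...,1]<50))[y0:y1,x0:x1]*255
    k=cv2.morphologyEx(k,cv2.MORPH_OPEN,np.ones((3,3)))
    c=max(cv2.findContours(k,0,1)[0],key=cv2.contourArea); r=cv2.minAreaRect(c)
    w=np.array([ray(im,*p,.09)[:2] for p in cv2.boxPoints(r)])
    e=[w[1]-w[0],w[2]-w[1]]; L=max(e,key=np.linalg.norm); a=np.arctan2(L[1],L[0])-np.pi/2; a=(a+np.pi/2)%np.pi-np.pi/2
    q=w-D; d=np.c_[q@X,q@Y]
    print('rect',np.round(r[0],1),np.round(r[1],1),'yaw-dock',(a-yaw).round(3),'mean',d.mean(0).round(4),'min',d.min(0).round(4),'max',d.max(0).round(4))
E
python3 - <<'E'
from h import *
rep(dw(-.18,.082,.04))
im=snap('top','t5.png'); p=[proj(im,dw(-.18,.14,.09))]; print(p)
crateA(im,(170,330,182,235)); crateA(load('t4.png'),(155,225,165,235))
a=cv2.imread('pics/t5.png')[115:275,155:455];cv2.imwrite('pics/t5c.png',cv2.resize(a,None,fx=2.66,fy=2.66,interpolation=2))
E
```

```text
14.45 [0.5981 0.2069 0.0407] dock -0.1787 0.2209 angY 0.0671 [-0.86  0.44  0.62  1.68 -0.28  1.11 -0.1 ] [-0.6  3.9  2.4] 0.5011896426615265
[0.606 0.068 0.04 ] [-0.463 -0.005  0.003]
[array([232.77371561, 194.12009343])]
rect [234.6 196.3] [31.2 42.1] yaw-dock -0.008 mean [-0.1874  0.1348] min [-0.2382  0.0672] max [-0.1365  0.2024]
rect [190.5 198. ] [36. 47.] yaw-dock -0.08 mean [-0.1815  0.276 ] min [-0.2454  0.1969] max [-0.1176  0.3545]
```

View pics/t5c.png

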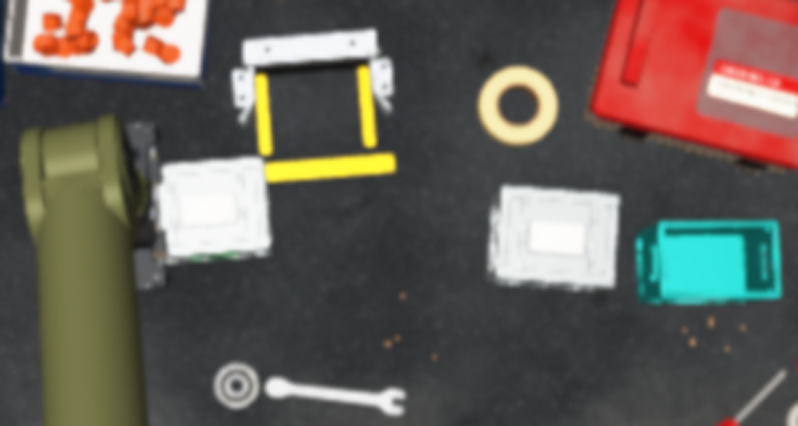

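The crate is square to the dock, spanning crop (160–270, 157–260), in front of the gripper. I'll continue the sideways push until it is centred.

jog_arm(moves=[-0.05,0,0,0,0,0,0,-0.11,0,0,0,0,0,0,-0.18,0,0,0,0,0,0,-0.25,0,0,0,0,0,0,-0.32,0,0,0,0,0,0,-0.38,0,0,0,0,0,0,-0.43,0,0,0,0,0,0,-0.455,0,0,0,0,0,0])

```text
time: 15.5
position: [0.6073, 0.0711, 0.0406]
tool_rot: [2.146, 2.295, -0.001]
ft_force: [0.8, 1.3, -1.4]
grip_width: 0.499
grip_force: 1.0
```

```bash
python3 - <<'E'
from h import *
rep()
im=snap('top','t6.png'); print(proj(im,dw(-.18,0,.09)))
crateA(im,(240,310,184,235))
E
```

```text
15.5 [0.6073 0.0711 0.0406] dock -0.1784 0.0848 angY 0.067 [-0.7   0.41  0.66  1.74 -0.28  1.09  0.12] [ 0.8  1.3 -1.4] 0.49877318722865543
[276.36256561 190.67223625]
rect [278.5 196.5] [25. 39.] yaw-dock -0.08 mean [-0.1992 -0.0053] min [-0.2442 -0.0708] max [-0.1541  0.0599]
```

jog_arm(moves=[0.08,0,0,0,0,0,0,0.1,0,-0.15,0,0,0,0,0.1,0,-0.33,0,0,0,0,0.1,-0.1,-0.5,0,0,-0.15,1,0,-0.22,-0.5,0,0,-0.32,1,-0.12,-0.34,-0.5,0,0,-0.49,1,-0.24,-0.36,-0.5,0,0,-0.66,1,-0.283,-0.36,-0.5,0,0,-0.75,1])

```text
time: 16.55
position: [0.505, -0.0222, 0.1913]
tool_rot: [1.101, 2.941, 0.001]
ft_force: [-0.3, 1.3, 0.1]
grip_width: 0.957
grip_force: 0.0
```

```bash
python3 - <<'E'
from h import *
rep(dw(-.285,0,.19),dw(-.285,0,.03))
im=snap('top','t7.png'); crateA(im,(240,315,184,235))
E
```

```text
16.55 [ 0.505  -0.0222  0.1913] dock -0.2865 -0.0017 angY 0.8546 [-0.74 -0.01  0.73  1.82  0.01  1.33  0.85] [-0.3  1.3  0.1] 0.9574662265349728
[ 0.506 -0.02   0.19 ] [0.    0.008 0.004]
[ 0.506 -0.02   0.03 ] [0.001 0.007 0.538]
rect [275.  188.5] [ 9. 44.] yaw-dock -0.08 mean [-0.1726  0.0038] min [-0.1927 -0.0676] max [-0.1525  0.0751]
```

jog_arm(moves=[0,0.007,0,0,0,-0.15,1,0,0.007,0,0,0,-0.3,1,0,0.007,0,0,0,-0.45,1,0,0.007,0.05,0,0,-0.6,1,0,0.007,0.15,0,0,-0.746,1,0,0.007,0.3,0,0,-0.746,1,0,0.007,0.45,0,0,-0.746,1,0,0.007,0.538,0,0,-0.746,1])

```text
time: 17.6
position: [0.5056, -0.0173, 0.0271]
tool_rot: [0.1, -3.137, 0.001]
ft_force: [-0.2, 0.4, 0.2]
grip_width: 0.997
grip_force: 0.0
```

```bash
python3 - <<'E'
from h import *
rep(dw(-.125,0,.03))
im=snap('top','t8.png'); crateA(im,(240,315,184,235))
E
```

```text
17.6 [ 0.5056 -0.0173  0.0271] dock -0.2856 0.0031 angY 1.6346 [-0.69  0.19  0.74  2.01 -0.15  1.    1.75] [-0.2  0.4  0.2] 0.9967231896376789
[ 0.666 -0.01   0.03 ] [-0.535 -0.01  -0.011]
rect [275.5 196. ] [24. 45.] yaw-dock -0.08 mean [-0.1968  0.0041] min [-0.241  -0.0708] max [-0.1525  0.0787]
```

jog_arm(moves=[-0.06,-0.005,0,0,0,0,1,-0.13,-0.005,0,0,0,0,1,-0.2,-0.005,0,0,0,0,1,-0.27,-0.005,0,0,0,0,1,-0.34,-0.005,0,0,0,0,1,-0.4,-0.005,0,0,0,0,1,-0.45,-0.005,0,0,0,0,1,-0.48,-0.005,0,0,0,0,1])

```text
time: 18.65
position: [0.6507, -0.0094, 0.0296]
tool_rot: [0.101, -3.139, 0.0]
ft_force: [-3.9, -0.3, 2.1]
grip_width: 0.995
grip_force: 1.7
```

```bash
python3 - <<'E'
from h import *
rep()
im=snap('top','t9.png'); crateA(im,(240,315,143,205)); snap('scene','s9.png')
E
```

```text
18.65 [ 0.6507 -0.0094  0.0296] dock -0.1403 0.0017 angY 1.6353 [-0.54  0.51  0.67  1.64 -0.35  1.11  1.86] [-3.9 -0.3  2.1] 0.9951389521584124
rect [249.  153.5] [21. 14.] yaw-dock 1.496 mean [-0.0524  0.0785] min [-0.0885  0.0534] max [-0.0163  0.1035]
```

Now a slow press to home.

jog_arm(moves=[-0.015,0,0,0,0,0,1,-0.025,0,0,0,0,0,1,-0.035,0,0,0,0,0,1,-0.045,0,0,0,0,0,1,-0.052,0,0,0,0,0,1,-0.058,0,0,0,0,0,1,-0.062,0,0,0,0,0,1,-0.062,0,0,0,0,0,1])

```text
time: 19.75
position: [0.6695, -0.0089, 0.0294]
tool_rot: [-0.101, 3.139, -0.0]
ft_force: [-3.1, -0.1, 1.3]
grip_width: 1.004
grip_force: 1.2
```

jog_arm(moves=[-0.005,0,0,0,0,0,1,-0.01,0,0,0,0,0,1,-0.015,0,0,0,0,0,1,-0.02,0,0,0,0,0,1,-0.024,0,0,0,0,0,1,-0.024,0,0,0,0,0,1,-0.024,0,0,0,0,0,1,-0.024,0,0,0,0,0,1])

```text
time: 20.75
position: [0.6718, -0.0085, 0.0291]
tool_rot: [0.1, -3.131, -0.002]
ft_force: [-15.1, -0.1, 9.9]
grip_width: 1.0
grip_force: 7.6
```

```bash
python3 - <<'E'
from h import *
rep()
im=snap('top','t10.png'); snap('scene','s10.png')
a=cv2.imread('pics/s10.png')[150:240,200:340]; a=cv2.resize(a,(400,257),interpolation=2)
b=cv2.imread('pics/t10.png')[115:215,225:325]; b=cv2.resize(b,(400,400),interpolation=2)
o=np.zeros((400,800,3),np.uint8);o[:257,:400]=a;o[:,400:]=b;cv2.imwrite('pics/s10c.png',o)
E
```

```text
20.75 [ 0.6718 -0.0085  0.0291] dock -0.1192 0.0011 angY 1.6345 [-0.51  0.56  0.66  1.58 -0.37  1.14  1.87] [-15.1  -0.1   9.9] 0.9995060057269989
```

View pics/s10c.png

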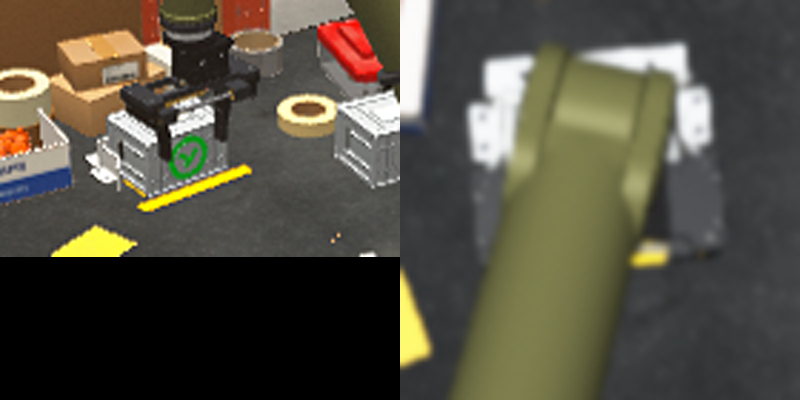

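The crate is in the dock against the buffer: the push stalled at 15 N, and the line in front of it is clear at (195,190). I'll retract.

jog_arm(moves=[0.03,0,0,0,0,0,1,0.12,0,0,0,0,0,1,0.25,0,0,0,0,0,1,0.35,0,-0.1,0,0,0,1,0.42,0,-0.25,0,0,0,1,0.5,0,-0.4,0,0,0,1,0.55,0,-0.5,0,0,0,1,0.55,0,-0.5,0,0,0,1])

```text
time: 21.85
position: [0.5139, -0.0185, 0.1821]
tool_rot: [-0.101, 3.132, 0.005]
ft_force: [0.5, 0.9, -0.3]
grip_width: 1.001
grip_force: 0.0
```

```bash
python3 - <<'E'
from h import *
rep()
im=snap('top','t11.png'); i2=snap('scene','s11.png')
g=cv2.cvtColor(i2['pixels'],cv2.COLOR_RGB2HSV); k=((abs(g[...,0].astype(int)-65)<15)&(g[...,1]>120)&(g[...,2]>60)).astype(np.uint8); k[:,:200]=0;k[:,340:]=0;k[:160]=0;k[240:]=0
ys,xs=np.nonzero(k); u,v=(xs.min()+xs.max())/2,(ys.min()+ys.max())/2
p=ray(i2,u,v,.045)[:2]-D; print('stamp',u,v,len(xs),'dock',p@X,p@Y,'expected px',proj(i2,dw(-.11,0,.045)))
a=cv2.resize(cv2.imread('pics/t11.png')[120:190,220:330],None,fx=7,fy=7,interpolation=2); cv2.imwrite('pics/t11c.png',a)
E
```

```text
21.85 [ 0.5139 -0.0185  0.1821] dock -0.2774 0.0014 angY 1.6353 [-0.77  0.01  0.77  1.82 -0.01  1.3   1.64] [ 0.5  0.9 -0.3] 1.0010900105589982
stamp 265.5 204.5 89 dock -0.1097712937294157 0.004950171273375551 expected px [266.50964322 204.16274778]
```

View pics/t11c.png

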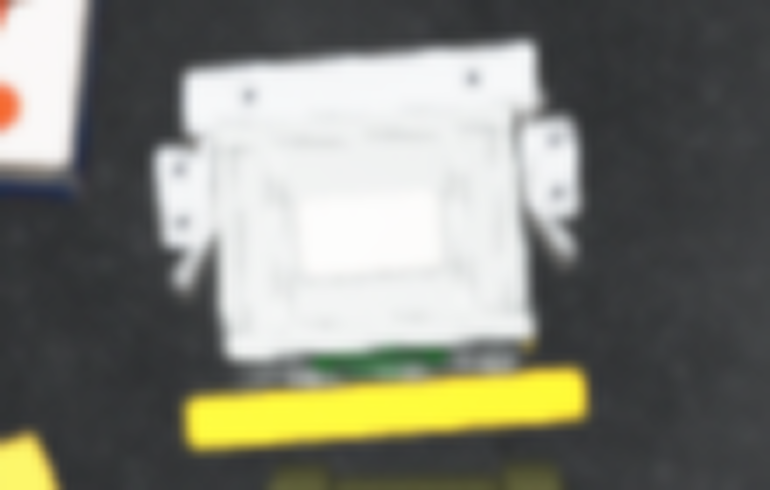

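The crate sits between the rails with its edge from (230,358) to (535,335) parallel to the stop and the line. The stamp measures x=-0.110, y=+0.005 in the dock frame, so I'm handing in.

```bash
python3 -c "
from bench import ctrl
print(ctrl.close_job())"
```

```text
the job is handed in; nothing more can be done
None
```

I tipped both crates onto their back walls, pushed the stamped (left) one home against the buffer at about x = -110 mm, y = +5 mm and within about 0.01 rad of square, left the other about 1 cm from where it stood, and handed the job in at about 22 s; no verdict came back.

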